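Load a counting-chamber carrier under the clip of a slide reader

TASK

Lift the spring clip on the slide reader's loading bed, slide the counting-chamber carrier flat along the bed and under the two side lips until its front edge gently meets the end stop, then lower the clip and press it gently so that its sprung foot grips the carrier, and let go. Do not ram the carrier against the stop or crush it with the clip, and leave the tube rack, bottle and dish where they are.

Things in the scene. Friction and masses are not known exactly. Their poses are not given: they have to be found in the camera images.
- holder: slide reader, fixed to the bench: a low bare-metal bed before a white housing (190 mm wide, 72 mm high, from x = +112 mm on). Origin on the bench under the bed; +x points from the bed's open front end to the housing, z up. The bed's flat top is 40 mm above the origin, from x = -130 to +112, y = -50 to +50 mm. The end stop is its separate, adjustable part (see bed_mouth, stop_zone)
- bed_mouth (a point): middle of the mouth between the rails, on the bed top, at (-5, 0, 40) mm in the holder's frame. Rails 4.5 mm high, inner faces at y = +-19 mm, run from holder x = -5 to +50 mm; flares from x = -35 mm lead in from y about +-28 mm. From x = +10 to +45 mm lips over the rails reach in to y = +-15 mm, undersides 7.5 mm, tops 10.5 mm above the bed: the carrier must be slid beneath
- stop_zone (a point): middle of the range of the end stop, on the bed top, at (50, 0, 40) mm in the holder's frame. The stop is a dark steel block 26 mm wide, 8 mm high, 10 mm thick with a brass screw head. It is adjustable: its near face lies anywhere from holder x = +44 to +56 mm, not measured, so feel for it (or see it). It does not yield; touch it with a few N (over 15 N is ramming)
- clip (a joint): angle of the clip arm (rad) about a level hinge along the holder's y: 0 = level over the bed, grows as the free end rises, range -0.12 to 1.3; 1.0 is a good raised angle. The hinge is stiff: it stays where left, about 6 N at the knob moves it. The arm is a 12 mm wide steel strip reaching 75 mm from the hinge towards holder -x, black knob on top near its free end, sprung foot below
- clip_hinge (a point): centre of the clip's hinge pin, at (87, 0, 58) mm in the holder's frame
- clip_foot (a point): underside of the clip's sprung rubber foot (10 mm thick bar across the arm, 55 mm from the hinge); at joint 0 it is 1.5 mm above the bare bed, so a carrier passes only if the clip is raised. It meets a carrier lying on the bed at about joint 0.06 with 1 N, then gives 6 mm at most at 1 N per mm: joint 0.0 puts about 4 to 5 N on the carrier, a good grip; over 10 N crushes it
- clip_knob (a point): centre of the clip's black knob: a cylinder of 14 mm diameter and 14 mm length lying along the holder's y, its two ends free to be pinched from above (it can turn between the fingers). At joint 0 it is 70 mm from the hinge towards -x and 16 mm above the hinge, 34 mm above the bed.
- carrier: counting-chamber carrier, loose: flat aluminium plate 90 mm (x) by 36 mm (y) by 5 mm with a glass inset flush in its top, 65 to 110 g, lying on a 2 mm blue mat. Origin at the centre of its underside; +x points to its plain front edge, which goes in first; a black upright grip tab stands near the rear edge. It starts with its front pointing roughly away from the robot.
- carrier_tab (a point): grip point on the carrier's black tab, a block 14 mm (carrier x) by 12 mm (carrier y) that rises from 5 to 35 mm above the underside, its middle 35 mm behind the carrier's origin; this point is 25 mm above the underside
- carrier_front (a point): middle of the carrier's front edge, 45 mm ahead of its origin and 4 mm above its underside
- rack: white plastic tube rack 110 by 65 by 45 mm with capped tubes to 68 mm high, bystander; origin at the centre of its underside
- bottle: amber reagent bottle, 60 mm diameter, 140 mm high, bystander; origin at the centre of its underside
- dish: flat lidded culture dish, 90 mm diameter, 15 mm high, bystander; origin at the centre of its underside
Mind the look-alikes: they are no part of the job. Of the things like the carrier, leave any that is orange or red; of the rest the smaller one is meant.

How it is judged:
By the outcome, as a careful person would: the job done as asked, in the order asked, and still so for the second after the job is handed in, with the robot touching nothing.
It also fails if it takes over 72 s, if anything falls off the work surface, if the arm or the gripper's body presses on something with over 40 N, if the wrist force passes 120 N, or if a joint passes its speed limit or range.

ROBOT

A 6-joint arm with a two-finger parallel gripper is mounted at the origin on the work surface. World frame = base frame: x ahead of the robot, y to its left, z up, the work surface at z = 0. Lengths are in m, angles in rad, forces in N, time in s.
With the tool pointing down it reaches from about 0.4 to 0.825 m from the base axis. Payload 7 kg.
Tool frame: the origin (TCP) lies at the very end of the fingers, on their centre line; the grasp point (between the pads) lies 19 mm behind it; x points along the fingers, y is the direction in which the jaws open and shut, and the axes are right-handed (so a half turn about x gives the same grasp; the last joint's range is limited). The gripper opens to 88 mm and grips with 3 to 60 N. Pads are 19 mm wide; open, the fingers measure 130 mm over their backs; the gripper's body (78 mm by 193 mm) begins 47 mm behind the grasp point.
Start: joints at [-0.818, 0.359, 0.012, 0, -1.224, -0.288], TCP at [0.303, -0.603, 0.227] pointing down, gripper open.
Joint ranges: [-3.07, 3.07], [-1.43, 2.12], [-1.02, 1.25], [-3.03, 1.67], [-3.05, -0], [-3.03, 3.03]. Speed limits (rad/s): [2.39, 2.39, 3.01, 3.14, 3.14, 3.14].

INTERFACE

Orientations are given as [roll, pitch, yaw] about the fixed x, y, z axes, in that order (R = Rz(yaw) Ry(pitch) Rx(roll)).
In Python, from station import arm gives the robot as it stands.
- The arm moves only by the shell command python3 -m inch 'ROWS' [OPENING] [FORCE]. ROWS is text: rows parted by semicolons, each of 6 numbers parted by spaces: the shift along the world's x, y, z in units of 30 mm (1.0 is 30 mm), then the turn, a rotation vector about the world's x, y, z in units of 5 degrees (1.0 is 5 degrees). In form: dx dy dz wx wy wz; .... A call has 1 to 12 rows; each row shifts and turns the commanded pose from where the row before left it; what a row does not reach is not made up. A row lasts 1/8 s, in which the tool goes at most 62.5 mm and 10.7 degrees, less where a joint would pass 70% of its speed; a pose out of reach is approached as far as the arm can. A call is refused whole if a number of a shift passes 1 or a number of a turn 1, either way. A call with a gripper value outside its range is refused whole. OPENING is the opening, from 0 (shut) to 1 (fully open), set as the call begins (- or left out, the last holds). The fingers move at their own pace and stop on an object; FORCE is the grip in N (left out, the last holds). Time passes only in rows, so rows that do not move let the fingers close. It gives the time, the measured TCP pose, the force and the opening at its end, in the units of the state.
- arm.get_state(): the state, without advancing time (a new reading comes with each control period).
- arm.grab_frame(name): name is "scene" or "top"; returns a dict with "frame" (480x640x3 uint8, red, green, blue), "range_z" (480x640 float32, m along the optical axis (not along the pixel's ray), 0 where there is no reading), "mtx" (3x3 intrinsics, pixels), "pose" (4x4, takes a point from camera to world coordinates). Camera axes: x right, y up, looking along -z (the intrinsics and any distortion apply to the point x, -y, -z); pixel columns grow to the right and rows downward; lengths in m; the calibration is good to about 2 mm. A picture is of the moment at which its call begins.
- arm.job_done(): hands the job in, once; it reports no verdict.
Trained networks look in a picture, given as the dict that the camera call returned (one of the last four; its "shot" number tells which), for a name from the list of things; names that differ only in an ending like _2 or _b are one class to them, and where a whole thing is asked for, a point or a joint stands for the part that bears it (a point fixed in the world has none). Each returns a list of dicts, best first, with "confidence" (0 to 1); they miss things now and then, are a little off and sometimes report something else, mostly with a low value. They report only what shows in the picture. A call takes as long as a camera call. They do not tell look-alikes from the thing itself.
- arm.search_frame(picture, target): "extent" ([centre column, centre row, width, height] as shares, 0 to 1, of the picture: columns of its width, rows of its height, round what is visible of it).
- arm.masks_of(picture, target): "mask" (480x640 bool, what is visible of it) and "extent" ([centre column, centre row, width, height] as shares, 0 to 1, of the picture: columns of its width, rows of its height, round what is visible of it).
- arm.place_of(picture, target): "position" ([column, row] as shares, 0 to 1, of the picture: columns of its width, rows of its height: a listed point, or the origin of a listed thing).
The state is a dict: "t": time; "q": joint angles; "qd": joint speeds; "joint_efforts": joint torques, N m; "eef_pos": TCP position; "ee_rot": TCP orientation; "force": force on the tool from outside, world axes, zero at the start; "moment": the same for the moment, N m; "width": finger opening in m.
Only numpy, scipy, OpenCV 4.12 (cv2) and the standard library are available. Lean on these libraries where they do the work, as an engineer would, in place of code of your own. Each camera call takes 0.05 s, during which the arm holds its last target. There are 200 camera calls.

## Working session

There is one attempt and no reset: what is moved stays moved. The work goes in short steps, Python scripts to look and compute and a shell command to move; the robot and the scene stay as the last step left them, time stands still between calls to the robot, and variables do not carry over. Pictures are saved under pics/ and viewed, about 8 in all and at most 12, crops included, and the job is handed in when it is done.

```bash
mkdir -p pics; ls; cat > h.py <<'E'
import numpy as np, cv2
from station import arm
def pt(p,uv,z=None):
    """uv shares -> world: by depth, or on plane z"""
    u,v=uv[0]*640,uv[1]*480
    K=p['mtx'];T=p['pose']
    d=np.array([(u-K[0,2])/K[0,0],-(v-K[1,2])/K[1,1],-1.])
    if z is None:
        r=p['range_z'][int(round(min(v,479))),int(round(min(u,639)))]
        return T[:3,:3]@(d*r)+T[:3,3]
    w=T[:3,:3]@d; o=T[:3,3]
    return o+w*(z-o[2])/w[2]
def ray(p,uv):
    u,v=uv[0]*640,uv[1]*480
    K=p['mtx'];T=p['pose']
    w=T[:3,:3]@np.array([(u-K[0,2])/K[0,0],-(v-K[1,2])/K[1,1],-1.])
    return T[:3,3],w/np.linalg.norm(w)
def tri(r1,r2):
    A=np.zeros((3,3));b=np.zeros(3)
    for o,w in (r1,r2):
        P=np.eye(3)-np.outer(w,w);A+=P;b+=P@o
    return np.linalg.solve(A,b)
def save(p,name,box=None,scale=1):
    im=p['frame'][...,::-1]
    if box: im=im[box[1]:box[3],box[0]:box[2]]
    cv2.imwrite('pics/'+name,cv2.resize(im,None,fx=scale,fy=scale,interpolation=cv2.INTER_CUBIC))
E
python3 - <<'E'
from h import *
np.set_printoptions(precision=4,suppress=True)
print(arm.get_state())
ims=[]
for c in ('scene','top'):
    p=arm.grab_frame(c); save(p,c+'0.png'); print(c,p['pose'],p['mtx'],[k for k in p])
    for n in ('holder','bed_mouth','stop_zone','clip_hinge','clip_foot','clip_knob','carrier','carrier_tab','carrier_front','rack','bottle','dish'):
        for r in arm.place_of(p,n)[:3]:
            print(n,round(r['confidence'],2),np.array(r['position'])*[640,480],pt(p,r['position']))
E
```

```text
pics
{'t': 0.0, 'q': array([-0.8179,  0.3594,  0.0111, -0.0004, -1.2241, -0.2881]), 'qd': array([-0.0001, -0.0014,  0.0009, -0.0013,  0.0007, -0.0009]), 'joint_efforts': array([  0.0012, -58.2724,  29.3067,   6.9973,   0.007 ,  -0.0002]), 'eef_pos': array([ 0.3023, -0.6029,  0.2256]), 'ee_rot': array([1.6435, 1.5691, 2.1081]), 'force': array([-0.4169, -0.2559,  0.442 ]), 'moment': array([ 0.0082, -0.0427, -0.0483]), 'width': 0.08816659203263871}
scene [[-0.2185 -0.6746  0.7051  1.2088]
 [ 0.9758 -0.1504  0.1585  0.1572]
 [-0.0009  0.7227  0.6912  0.8157]
 [ 0.      0.      0.      1.    ]] [[464.5389   0.     314.605 ]
 [  0.     464.5389 234.7447]
 [  0.       0.       1.    ]] ['frame', 'range_z', 'mtx', 'pose', 'shot']
holder 0.61 [323.328 300.288] [0.626  0.0443 0.0629]
bed_mouth 0.61 [325.888 286.416] [0.591  0.0424 0.0654]
stop_zone 0.78 [323.712 300.48 ] [0.6267 0.0453 0.0634]
clip_hinge 0.7 [320.768 317.808] [0.6546 0.0453 0.0417]
clip_hinge 0.36 [324.672 287.424] [0.5923 0.0401 0.0631]
clip_knob 0.52 [322.688 280.8  ] [0.5907 0.0353 0.0813]
carrier 0.98 [466.496 223.296] [0.
[... 1333 characters left out ...]
] [0.584  0.0434 0.081 ]
carrier 0.95 [190.08  338.784] [0.248  0.3379 0.0089]
carrier 0.93 [180.928 278.496] [0.397  0.365  0.0067]
carrier 0.91 [252.608 312.288] [0.3145 0.184  0.0083]
carrier_tab 0.81 [171.392 295.008] [0.3558 0.3803 0.0334]
carrier_tab 0.78 [233.472 267.6  ] [0.4237 0.2289 0.0363]
carrier_tab 0.77 [194.112 357.6  ] [0.2062 0.3183 0.0448]
carrier_front 0.76 [225.792 235.104] [ 0.5078  0.2568 -0.0049]
carrier_front 0.7 [190.208 263.616] [0.4344 0.3426 0.0066]
carrier_front 0.6 [245.696 338.208] [0.2499 0.2012 0.0005]
rack 0.7 [433.92  251.088] [ 0.4665 -0.2581  0.0458]
bottle 0.88 [467.392 179.28 ] [ 0.6346 -0.331   0.0843]
dish 0.6 [174.592 179.616] [0.6452 0.385  0.0151]
```

View pics/scene0.png

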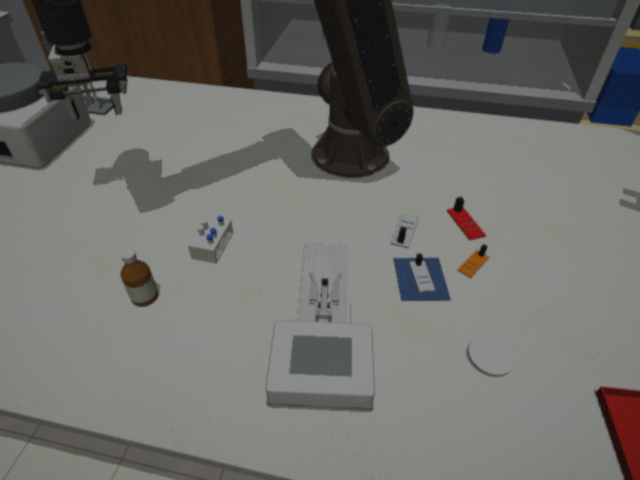

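View pics/top0.png

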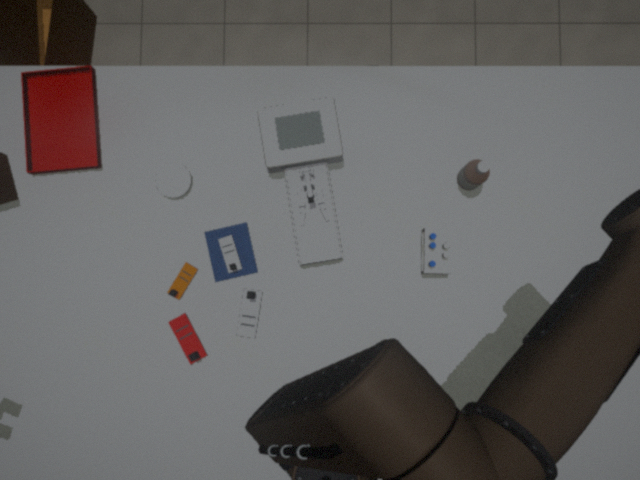

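The scene view shows the reader at about (322,320), with its knob at (323,281). The meant carrier is the silver one on the blue mat at about (422,275), and a larger silver one lies off the mat at (404,230). The top view agrees: mat carrier (230,255), bed (313,215), rack (434,252), bottle (473,175), dish (174,181). Next I measure the holder and carrier axes.

```bash
cat > m.py <<'E'
from h import *
np.set_printoptions(precision=4,suppress=True)
v,u=np.mgrid[0:480,0:640]
def cloud(p):
    K=p['mtx'];T=p['pose'];r=p['range_z']
    P=np.stack([(u-K[0,2])/K[0,0]*r,-(v-K[1,2])/K[1,1]*r,-r],-1)@T[:3,:3].T+T[:3,3]
    P[r==0]=9
    return P
def rect(P,zlo,zhi,c,R):
    m=(P[...,2]>zlo)&(P[...,2]<zhi)&(np.hypot(P[...,0]-c[0],P[...,1]-c[1])<R)
    n,l,s,_=cv2.connectedComponentsWithStats(m.astype(np.uint8))
    k=1+np.argmax(s[1:,4]); q=P[l==k]
    return cv2.minAreaRect((q[:,:2]*1000).astype(np.float32)),len(q),np.median(q[:,2])
E
python3 - <<'E'
from m import *
R={}
for c in ('scene','top'):
    p=arm.grab_frame(c);P=cloud(p)
    print(c,'bed',rect(P,.033,.047,(.56,.035),.2)); print('house',rect(P,.066,.08,(.73,.05),.2))
    for n in ('carrier','carrier_tab','carrier_front','clip_knob','clip_hinge','clip_foot','stop_zone','bed_mouth','holder'):
        R.setdefault(n,{})[c]=[(ray(p,r['position']),pt(p,r['position'],.01)) for r in arm.place_of(p,n)]
    for r in arm.masks_of(p,'carrier'):
        m=r['mask'].astype(np.uint8); q=P[m>0]; q=q[(q[:,2]<.02)&(q[:,2]>.003)]
        uv=np.argwhere(m)[:,::-1]/[640,480]
        w=np.array([pt(p,x,.007)[:2]*1000 for x in uv],np.float32)
        print(' car',round(r['confidence'],2),len(uv),cv2.minAreaRect(w),np.median(q[:,2]) if len(q) else 0)
    np.save(c+'.npy',P); 
    save(p,c+'_crop.png',(230,220,480,330) if c=='scene' else (200,130,360,290),3 if c=='scene' else 3.7)
for n,d in R.items():
    if len(d)<2: continue
    for a,_ in d['scene']:
        for b,_ in d['top']:
            x=tri(a,b); gap=np.linalg.norm(np.cross(x-a[0],a[1]))
            if gap<.008: print(n,x,round(gap,4))
E
```

```text
scene bed (((551.4033203125, 31.37108612060547), (224.7677764892578, 104.12362670898438), 9.639102935791016), 2912, np.float64(0.04092315865184293))
house (((755.0589599609375, 66.92521667480469), (150.9689483642578, 189.0713653564453), 9.631386756896973), 7379, np.float64(0.07300389552167186))
 car 0.94 565 ((450.989990234375, 237.15403747558594), (117.00367736816406, 39.78205490112305), 18.72786521911621) 0.007800693015028504
 car 0.77 607 ((315.4522399902344, 190.4024200439453), (47.36624526977539, 123.63256072998047), 81.68309783935547) 0.007873034273303714
 car 0.74 740 ((232.82272338867188, 334.6023864746094), (168.03855895996094, 65.0527114868164), 21.085628509521484) 0.00766039549191716
 car 0.64 543 ((383.3935546875, 365.6918029785156), (39.535640716552734, 124.50023651123047), 57.646759033203125) 0.005837453552156258
top bed (((560.1953125, 35.442955017089844), (241.76600646972656, 104.83705139160156), 9.464560508728027), 3512, np.float64(0.03949314357667855))
house (((751.8460693359375, 68.49995422363281), (151.7071533203125, 189.08090209960938), 9.719755172729492), 4479, 
[... 657 characters left out ...]
rier [ 0.3878  0.3597 -0.0128] 0.007
carrier [ 0.2408  0.3896 -0.1631] 0.0016
carrier [0.3853 0.3255 0.1188] 0.0067
carrier [0.2539 0.3467 0.0059] 0.0018
carrier_tab [0.3589 0.3829 0.0207] 0.0018
carrier_tab [0.3556 0.179  0.0228] 0.0059
carrier_tab [0.2127 0.3255 0.0348] 0.0055
carrier_tab [0.4318 0.2281 0.0351] 0.0013
carrier_front [0.2957 0.376  0.0019] 0.0061
carrier_front [0.4337 0.3386 0.0068] 0.0009
carrier_front [0.5026 0.2577 0.0098] 0.0035
carrier_front [ 0.2482  0.199  -0.003 ] 0.0043
clip_knob [0.5794 0.0402 0.0677] 0.004
clip_hinge [0.6485 0.0463 0.0437] 0.0018
stop_zone [0.6159 0.0459 0.0435] 0.0001
bed_mouth [0.5611 0.0328 0.0339] 0.0023
holder [ 0.5768  0.0429 -0.0474] 0.0032
```

View pics/top_crop.png

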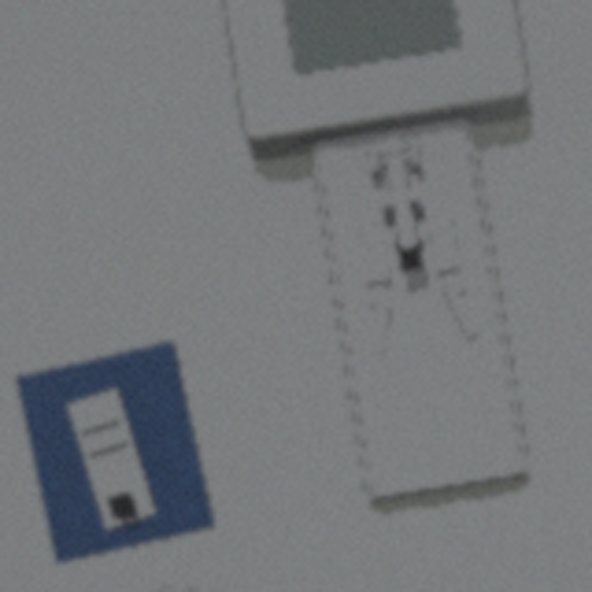

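View pics/scene_crop.png

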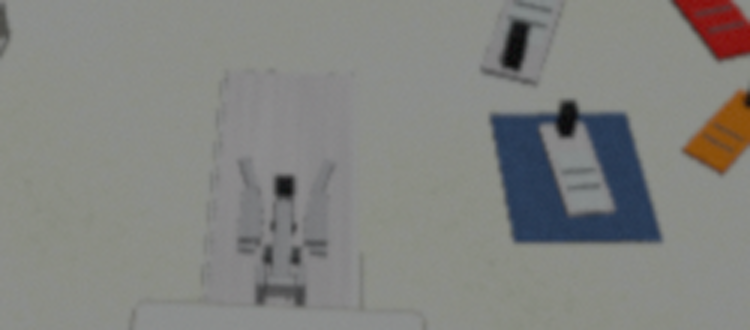

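The top crop shows the bed with the clip knob at crop pixel (410,258) and the flares below it. The carrier's tab is at (122,508), with the front edge pointing up at (93,395). In the scene crop the clip lies level, with its knob at (285,187). The holder fits agree within 2 mm: origin about (568.6, 36.0) mm, yaw 9.6°. I'll work out the tab position and the turn needed.

```bash
cat > w.py <<'E'
from m import *
from scipy.spatial.transform import Rotation as Ro
YAW=np.radians(9.63);O=np.array([.5686,.036])
def h2w(x,y,z): c,s=np.cos(YAW),np.sin(YAW);return np.array([O[0]+c*x-s*y,O[1]+s*x+c*y,z])
def w2h(p): c,s=np.cos(YAW),np.sin(YAW);d=np.array(p)[:2]-O;return np.array([c*d[0]+s*d[1],-s*d[0]+c*d[1],p[2]])
def st():
    s=arm.get_state();R=Ro.from_euler('xyz',s['ee_rot']).as_matrix()
    print('t',round(s['t'],2),'tcp mm',s['eef_pos']*1e3,'holder mm',w2h(s['eef_pos'])*1e3,'F',s['force'],'w',s['width'],'x',R[:,0],'jaw deg',np.degrees(np.arctan2(R[1,1],R[0,1])))
    return s,R
E
python3 - <<'E'
from w import *
s,R=st()
print('q',s['q'])
kn=h2w(.017,0,.074); print('knob',kn,(kn-s['eef_pos'])/.03)
for c in('scene','top'):
    P=np.load(c+'.npy')
    for lo,hi in ((.015,.05),(.03,.045)):
        m=(P[...,2]>lo)&(P[...,2]<hi)&(np.hypot(P[...,0]-.43,P[...,1]-.228)<.04);q=P[m];print(c,len(q),q.mean(0),q.min(0),q.max(0))
    m=(P[...,2]>.055)&(P[...,2]<.1)&(np.hypot(P[...,0]-kn[0],P[...,1]-kn[1])<.03);q=P[m];print('knob',len(q),q[q[:,2]>.077].mean(0),w2h(q[q[:,2]>.077].mean(0)))
E
```

```text
t 2.4 tcp mm [ 302.5124 -603.3814  226.5466] holder mm [-369.297  -585.8591  226.5466] F [-0.02    0.2048  0.4385] w 0.0876311532134154 x [-0.  0. -1.] jaw deg 116.62713985924866
q [-0.8179  0.3586  0.0119 -0.     -1.2241 -0.2881]
knob [0.5854 0.0388 0.074 ] [ 9.4283 21.4075 -5.0849]
scene 66 [0.4311 0.2307 0.0305] [0.4196 0.2235 0.0151] [0.4367 0.2379 0.0407]
scene 38 [0.4298 0.2309 0.0362] [0.4196 0.2235 0.0304] [0.4352 0.2378 0.0407]
knob 108 [0.5898 0.0384 0.0817] [ 0.0213 -0.0012  0.0817]
top 37 [0.4272 0.2318 0.0333] [0.4202 0.2252 0.0177] [0.4357 0.2403 0.042 ]
top 31 [0.4273 0.2325 0.0354] [0.4202 0.2252 0.0306] [0.435  0.2403 0.042 ]
knob 77 [0.586  0.0402 0.0821] [0.0178 0.0012 0.0821]
```

```bash
python3 -m inch '0.43 0.97 0 0 0 -0.31; 0.43 0.97 0 0 0 -0.31; 0.43 0.97 0 0 0 -0.31; 0.43 0.97 0 0 0 -0.31; 0.43 0.97 0 0 0 -0.31; 0.43 0.97 0 0 0 -0.31; 0.43 0.97 0 0 0 -0.31; 0.43 0.97 0 0 0 -0.31; 0.43 0.97 0 0 0 -0.31; 0.43 0.97 0 0 0 -0.31; 0.43 0.97 0 0 0 -0.31' 0.5 20
python3 -m inch '0.43 0.97 0 0 0 0; 0.43 0.97 0 0 0 0; 0.43 0.97 0 0 0 0; 0.43 0.97 0 0 0 0; 0.43 0.97 0 0 0 0; 0.43 0.97 0 0 0 0; 0.43 0.97 0 0 0 0; 0.43 0.97 -0.7 0 0 0; 0.43 0.97 -0.8 0 0 0; 0.43 0.97 -0.8 0 0 0; 0.43 0.97 -0.8 0 0 0; 0 0 0 0 0 0'; python3 - <<'E'
from w import *
st(); p=arm.grab_frame('scene'); save(p,'s2.png',(230,180,430,330),4)
E
```

```text
t: 3.78
eef_pos: [0.4448, -0.2823, 0.2268]
ee_rot: [-0.404, 1.57, -0.238]
force: [0.8, 1.3, -0.2]
width: 0.0441
t: 5.28
eef_pos: [0.5859, 0.0381, 0.1314]
ee_rot: [-3.006, 1.567, -2.837]
force: [-0.7, -0.0, 0.1]
width: 0.0436
t 5.28 tcp mm [585.8558  38.1441 131.3691] holder mm [ 17.3713  -0.7727 131.3691] F [-0.7124 -0.0373  0.0503] w 0.04357629024229879 x [-0.0033 -0.001  -1.    ] jaw deg 99.68382085697819
```

View pics/s2.png

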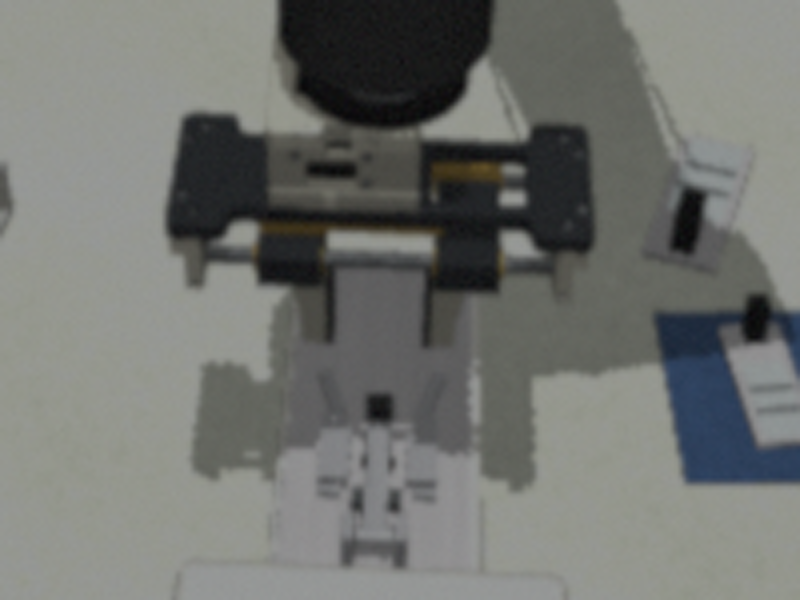

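The fingertips at crop columns 318 and 440 straddle the knob at (378,405), so I descend and close.

```bash
python3 -m inch '0.03 0.02 -0.7 0 0 0; 0 0 -0.7 0 0 0; 0 0 -0.5 0 0 0; 0 0 -0.3 0 0 0; 0 0 -0.25 0 0 0; 0 0 0 0 0 0'
python3 -m inch '0 0 0 0 0 0; 0 0 0 0 0 0; 0 0 0 0 0 0; 0 0 0 0 0 0; 0 0 0 0 0 0; 0 0 0 0 0 0' 0 20; python3 - <<'E'
from w import *
st()
# arc rows (steps of 0.125 rad) in units
r,a0=np.hypot(70,16),np.arctan2(16,70)
th=np.linspace(0,1.02,10);x=-r*np.cos(a0+th);z=r*np.sin(a0+th)
for dx,dz in zip(np.diff(x),np.diff(z)): print('%.3f %.3f %.3f'%(dx*np.cos(YAW)/30,dx*np.sin(YAW)/30,dz/30))
E
```

```text
t: 6.08
eef_pos: [0.5871, 0.0373, 0.0599]
ee_rot: [-2.889, 1.57, -2.722]
force: [0.3, 0.6, 0.8]
width: 0.0443
t: 6.82
eef_pos: [0.5871, 0.0395, 0.0603]
ee_rot: [1.189, 1.568, 1.357]
force: [-4.0, 11.1, 3.0]
width: 0.014
t 6.83 tcp mm [587.0755  39.5331  60.3179] holder mm [18.8062  0.3927 60.3179] F [-3.9558 11.0522  3.0297] w 0.014042274440392901 x [ 0.0005  0.0025 -1.    ] jaw deg 99.59304079886925
0.074 0.013 0.260
0.103 0.017 0.250
0.130 0.022 0.237
0.156 0.026 0.220
0.179 0.030 0.201
0.200 0.034 0.179
0.219 0.037 0.155
0.235 0.040 0.129
0.248 0.042 0.101
```

```bash
python3 -m inch '-0.01 0.07 0 0 0 0; 0.07 0.01 0.26 0 0 0; 0.1 0.02 0.25 0 0 0; 0.13 0.02 0.24 0 0 0; 0.16 0.03 0.22 0 0 0; 0.18 0.03 0.2 0 0 0; 0 0 0 0 0 0'; python3 -m inch '0.2 0.03 0.18 0 0 0; 0.22 0.04 0.16 0 0 0; 0.24 0.04 0.13 0 0 0; 0.25 0.04 0.1 0 0 0; 0 0 0 0 0 0; 0 0 0 0 0 0'; python3 - <<'E'
from w import *
s,R=st()
g=w2h(s['eef_pos'])*1e3
print('knob angle if offset 14', np.arctan2(g[2]+14-58,87-g[0])-.2247)
E
```

```text
t: 7.7
eef_pos: [0.6059, 0.0429, 0.0958]
ee_rot: [2.926, 1.57, 3.094]
force: [-4.9, 5.8, -2.5]
width: 0.0138
t: 8.45
eef_pos: [0.6323, 0.0474, 0.1128]
ee_rot: [3.016, 1.569, -3.1]
force: [-5.8, 5.5, -1.1]
width: 0.0131
t 8.45 tcp mm [632.3262  47.3638 112.8372] holder mm [ 64.7292   0.5432 112.8372] F [-5.7962  5.5057 -1.1302] w 0.013133876597864275 x [-0.0021 -0.0001 -1.    ] jaw deg 99.57237731770893
knob angle if offset 14 1.033195753609499
```

```bash
python3 -m inch '0 0 0 0 0 0; 0 0 0 0 0 0; 0 0 0 0 0 0; 0 0 0 0 0 0; 0 0 0.5 0 0 0; 0 0 0.8 0 0 0; 0 0 0.8 0 0 0; 0 0 0 0 0 0' 0.5 20
python3 -m inch '-0.85 0.77 0 0 0 0.23; -0.85 0.77 0 0 0 0.23; -0.85 0.77 0 0 0 0.23; -0.85 0.77 0 0 0 0.23; -0.85 0.77 -0.4 0 0 0.23; -0.85 0.77 -0.6 0 0 0.23; -0.85 0.77 -0.6 0 0 0.23; -0.85 0.77 -0.6 0 0 0.23; 0 0 0 0 0 0; 0 0 0 0 0 0'; python3 - <<'E'
from w import *
st(); p=arm.grab_frame('scene'); save(p,'s3.png',(260,140,480,305),3.6)
t=arm.grab_frame('top'); save(t,'t3.png',(200,130,360,290),3)
for c,q in(('scene',p),('top',t)): 
    P=cloud(q); m=(P[...,2]>.06)&(P[...,2]<.16)&(abs(P[...,0]-.63)<.04)&(abs(P[...,1]-.045)<.03); print(c,m.sum(), P[m][:,2].max() if m.any() else 0)
E
```

```text
t: 9.45
eef_pos: [0.635, 0.0477, 0.1787]
ee_rot: [0.056, 1.566, 0.223]
force: [0.4, 0.5, -1.0]
width: 0.0437
t: 10.7
eef_pos: [0.4297, 0.2324, 0.1097]
ee_rot: [0.05, 1.57, 0.379]
force: [0.2, 1.2, -0.5]
width: 0.044
t 10.7 tcp mm [429.711  232.3878 109.6966] holder mm [-104.0791  216.8545  109.6966] F [ 0.186   1.2158 -0.4675] w 0.04402402375344575 x [ 0.0005  0.0002 -1.    ] jaw deg 108.82455159634401
scene 297 0.13375787814167694
top 140 0.1359389273425844
```

View pics/s3.png

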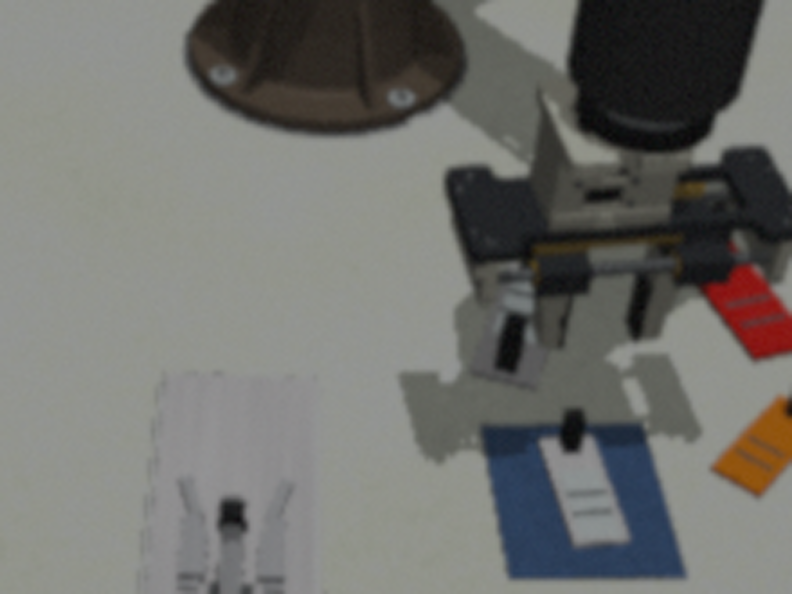

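Geometry checks out: the fingers project onto the tab at about column 419, and the knob is up with its top at 134 mm. Next I descend and grip the tab.

```bash
python3 -m inch '-0.04 -0.01 -0.8 0 0 0; 0 0 -0.8 0 0 0; 0 0 -0.8 0 0 0; 0 0 -0.5 0 0 0; 0 0 -0.35 0 0 0; 0 0 0 0 0 0'
python3 -m inch '0 0 0 0 0 0; 0 0 0 0 0 0; 0 0 0 0 0 0; 0 0 0 0 0 0; 0 0 0 0 0 0; 0 0 0 0 0 0' 0 25; python3 -m inch '0 0 0.2 0 0 0; 0 0 0.5 0 0 0; 0 0 0.8 0 0 0; 0 0 0.8 0 0 0; 0 0 0 0 0 0; 0 0 0 0 0 0'; python3 - <<'E'
from w import *
st(); p=arm.grab_frame('scene'); save(p,'s4.png',(330,170,490,290),5)
for q in(p,arm.grab_frame('top')):
    for r in arm.place_of(q,'carrier_front'): print(r['confidence'],pt(q,r['position']),pt(q,r['position'],.085))
    for r in arm.masks_of(q,'carrier'):
        uv=np.argwhere(r['mask'])[:,::-1]; P=cloud(q)[r['mask']]; k=(P[:,2]>.06)&(P[:,2]<.1)
        if k.sum()>50: print(r['confidence'],k.sum(),cv2.minAreaRect((P[k][:,:2]*1000).astype(np.float32)),np.linalg.lstsq(np.c_[P[k][:,:2],np.ones(k.sum())],P[k][:,2],rcond=None)[0])
E
```

```text
t: 11.55
eef_pos: [0.4284, 0.2313, 0.0114]
ee_rot: [-2.548, 1.57, -2.221]
force: [-0.3, -0.5, -0.5]
width: 0.0442
t: 12.3
eef_pos: [0.4283, 0.232, 0.012]
ee_rot: [0.456, 1.57, 0.784]
force: [-2.1, 0.2, 5.7]
width: 0.0118
t: 13.05
eef_pos: [0.4279, 0.2315, 0.0804]
ee_rot: [3.139, 1.57, -2.817]
force: [-0.5, 0.2, -1.2]
width: 0.0122
t 13.05 tcp mm [427.8657 231.484   80.3809] holder mm [-106.0497  216.272    80.3809] F [-0.5319  0.1993 -1.1862] w 0.012245648742618255 x [-0.0005 -0.0002 -1.    ] jaw deg 108.76117583641069
0.91 [0.3035 0.3744 0.0014] [0.3964 0.3521 0.085 ]
0.89 [0.4701 0.1849 0.1824] [0.3566 0.1892 0.085 ]
0.69 [0.4456 0.2628 0.0055] [0.5205 0.2524 0.085 ]
0.55 [0.4338 0.3359 0.0007] [0.5139 0.3174 0.085 ]
0.95 480 ((469.0029296875, 243.33944702148438), (79.65474700927734, 37.462921142578125), 20.563364028930664) [-0.0764 -0.0103  0.1154]
0.98 [0.3009 0.3741 0.0042] [0.3044 0.3522 0.085 ]
0.92 [ 0.2461  0.2027 -0.0008] [0.2533 0.1901 0.085 ]
0.53 [0.4959 0.2545 0.0707] [0.4945 0.2517 0.085 ]
0.52 [0.5583 0.0388 0.0392] [0.5516 0.0375 0.085 ]
```

View pics/s4.png

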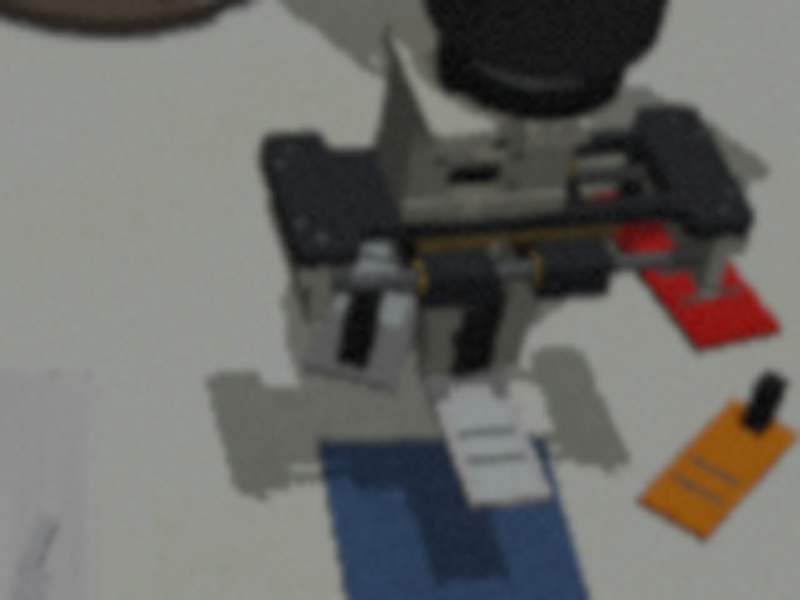

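The carrier is held by its tab, with its front edge at crop (510,500) clear of the mat. Next I carry it over the bed, turning -9.1°.

```bash
python3 -m inch '0.11 -0.5 0.2 0 0 -0.1; 0.11 -0.8 0.1 0 0 -0.23; 0.11 -0.89 0 0 0 -0.25; 0.11 -0.89 0 0 0 -0.25; 0.11 -0.89 0 0 0 -0.25; 0.11 -0.89 0 0 0 -0.25; 0.11 -0.89 0 0 0 -0.25; 0.11 -0.79 0 0 0 -0.25; 0.03 -0.5 0 0 0 0; 0 -0.1 0 0 0 0; 0 0 0 0 0 0; 0 0 0 0 0 0'; python3 - <<'E'
from w import *
s,R=st(); print('to go units',(h2w(-.115,.0006,.0494)-s['eef_pos'])/.03)
p=arm.grab_frame('top'); save(p,'t5.png',(240,130,400,290),3.7)
q=arm.grab_frame('scene'); P=cloud(q)
for r in arm.masks_of(q,'carrier'):
    k=r['mask']&(P[...,2]>.06)&(P[...,2]<.12)
    if k.sum()>50:
        z=P[k]; h=np.array([w2h(a) for a in z]); print(k.sum(),h.mean(0),h.min(0),h.max(0),np.linalg.lstsq(np.c_[h[:,:2],np.ones(len(h))],h[:,2],rcond=None)[0])
E
```

```text
t: 14.85
eef_pos: [0.4556, 0.0181, 0.0898]
ee_rot: [0.213, 1.571, 0.382]
force: [0.7, 0.5, -0.1]
width: 0.0117
t 14.85 tcp mm [455.6369  18.1079  89.8247] holder mm [-114.3644    1.257    89.8247] F [ 0.744   0.5405 -0.0675] w 0.011674684618856103 x [ 0.0002  0.0001 -1.    ] jaw deg 99.67378054486451
to go units [-0.0172 -0.0251 -1.3475]
495 [-0.0755  0.0001  0.0883] [-0.1209 -0.0182  0.0793] [-0.0337  0.0178  0.1184] [-0.1527 -0.0128  0.0768]
173 [-0.1423 -0.2797  0.0671] [-0.1818 -0.3059  0.0603] [-0.1052 -0.2546  0.0732] [0.0046 0.0092 0.0703]
```

View pics/t5.png

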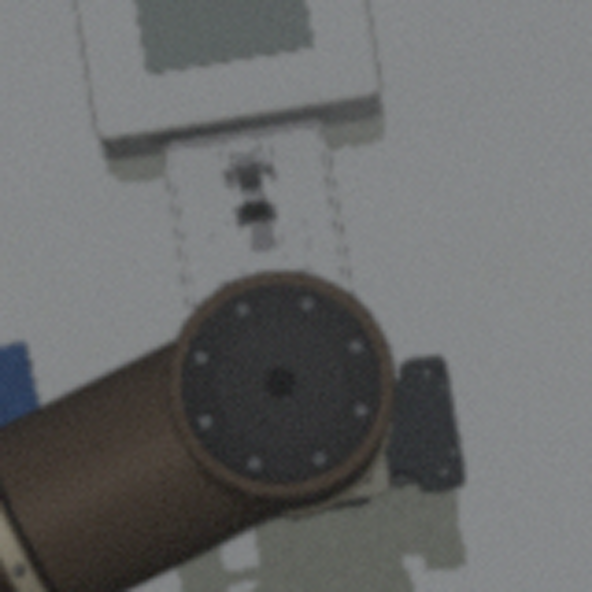

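The top crop shows the clip raised, with its knob at (257,212), and the hand squarely in line with the bed. The carrier droops slightly in the hand, so I'll lower it to the bed, release so it lies flat, then regrip.

```bash
python3 -m inch '-0.02 -0.02 -0.4 0 0 0; 0 0 -0.4 0 0 0; 0 0 -0.2 0 0 0; 0 0 -0.15 0 0 0; 0 0 -0.1 0 0 0; 0 0 -0.07 0 0 0; 0 0 0 0 0 0'; python3 -m inch '0 0 0 0 0 0; 0 0 0 0 0 0; 0 0 0 0 0 0' 0.3 10; python3 - <<'E'
from w import *
s,R=st(); 
q=arm.grab_frame('scene'); P=cloud(q)
H=np.einsum('...i->...i',P); c,s_=np.cos(YAW),np.sin(YAW);X=c*(P[...,0]-O[0])+s_*(P[...,1]-O[1]);Y=-s_*(P[...,0]-O[0])+c*(P[...,1]-O[1])
k=(X>-.095)&(X<-.03)&(abs(Y)<.017)&(P[...,2]<.07); A=np.c_[X[k],Y[k],np.ones(k.sum())]; print(k.sum(),np.linalg.lstsq(A,P[...,2][k],rcond=None)[0],P[...,2][k].mean())
k=(X>-.12)&(X<-.01)&(abs(Y)>.03)&(abs(Y)<.045)&(P[...,2]<.07);print('bed',np.median(P[...,2][k]))
save(q,'s6.png',(250,200,410,320),5)
E
```

```text
t: 15.88
eef_pos: [0.4551, 0.0171, 0.0502]
ee_rot: [0.215, 1.571, 0.383]
force: [-0.1, -0.5, -1.5]
width: 0.0115
t: 16.25
eef_pos: [0.455, 0.0171, 0.0503]
ee_rot: [0.353, 1.571, 0.521]
force: [0.1, 0.2, 1.0]
width: 0.0257
t 16.25 tcp mm [455.0018  17.0598  50.2608] holder mm [-115.1658    0.3299   50.2608] F [0.0976 0.1878 1.0468] w 0.02571728456668678 x [ 0.0002  0.0001 -1.    ] jaw deg 99.62974717713078
349 [-0.0505 -0.0057  0.0424] 0.0453982221389583
bed 0.04089835694666022
```

View pics/s6.png

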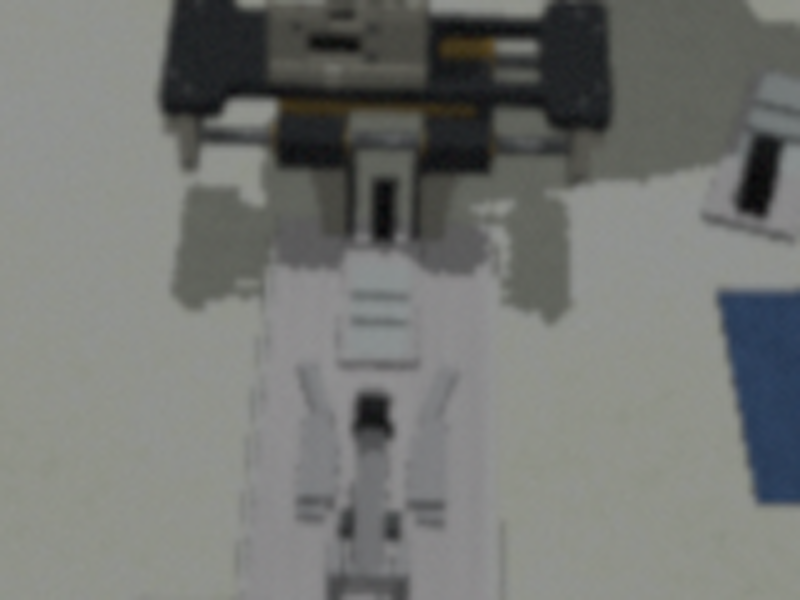

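The carrier lies flat on the bed, pointing at the mouth: its front edge spans columns 340–418 at row 362 and the clip is raised behind it. Next I regrip gently and slide.

```bash
python3 -m inch '0 0 0 0 0 0; 0 0 0 0 0 0; 0 0 0 0 0 0; 0 0 0 0 0 0; 0.1 0.017 0 0 0 0; 0.2 0.034 0 0 0 0; 0.2 0.034 0 0 0 0; 0.2 0.034 0 0 0 0; 0.2 0.034 0 0 0 0; 0.1 0.017 0 0 0 0; 0 0 0 0 0 0' 0 10; python3 -c "
from w import *
st()"
```

```text
t: 17.68
eef_pos: [0.4852, 0.0221, 0.0502]
ee_rot: [-1.817, 1.571, -1.649]
force: [-2.3, -0.9, 3.4]
width: 0.0123
t 17.68 tcp mm [485.247   22.0613  50.1745] holder mm [-84.5102   0.2015  50.1745] F [-2.2579 -0.9178  3.4115] w 0.012271149293796774 x [-0.     -0.0002 -1.    ] jaw deg 99.62991892098066
```

```bash
python3 -m inch '0.1 0.017 0 0 0 0; 0.15 0.025 0 0 0 0; 0.15 0.025 0 0 0 0; 0.15 0.025 0 0 0 0; 0 0 0 0 0 0'; python3 -c "
from w import *
st()"; python3 -m inch '0.15 0.025 0 0 0 0; 0.15 0.025 0 0 0 0; 0.15 0.025 0 0 0 0; 0.15 0.025 0 0 0 0; 0.1 0.017 0 0 0 0; 0 0 0 0 0 0'; python3 -c "
from w import *
st()"
```

```text
t: 18.3
eef_pos: [0.5023, 0.0251, 0.0502]
ee_rot: [0.066, 1.57, 0.234]
force: [0.6, -0.9, 1.4]
width: 0.0118
t 18.3 tcp mm [502.255   25.1117  50.1561] holder mm [-67.2316   0.3636  50.1561] F [ 0.5542 -0.8862  1.395 ] w 0.01182403392061446 x [ 0.0009  0.0002 -1.    ] jaw deg 99.63769402277343
t: 19.05
eef_pos: [0.5224, 0.0284, 0.0502]
ee_rot: [-3.004, 1.571, -2.835]
force: [-2.3, -0.3, 3.9]
width: 0.0118
t 19.05 tcp mm [522.4073  28.3748  50.1653] holder mm [-46.8174   0.2096  50.1653] F [-2.2937 -0.3375  3.9326] w 0.011807454471662801 x [-0.0003 -0.0001 -1.    ] jaw deg 99.62881634353538
```

```bash
python3 -m inch '0.06 0.01 0 0 0 0; 0.06 0.01 0 0 0 0; 0.06 0.01 0 0 0 0; 0.06 0.01 0 0 0 0; 0 0 0 0 0 0' | grep -E 'eef|force'; for i in 1; do python3 -m inch '0.03 0.005 0 0 0 0; 0.03 0.005 0 0 0 0; 0 0 0 0 0 0'; done | grep -E 'eef|force'; python3 -c "
from w import *
st()"
```

```text
eef_pos: [0.5294, 0.0296, 0.0502]
force: [-3.6, -0.3, 5.9]
eef_pos: [0.5309, 0.0298, 0.0502]
force: [-4.1, -0.2, 6.0]
t 20.05 tcp mm [530.944   29.7635  50.1663] holder mm [-38.1686   0.1507  50.1663] F [-4.1251 -0.2454  5.9674] w 0.011910476957293484 x [-0.0008 -0.0002 -1.    ] jaw deg 99.62460843147029
```

```bash
python3 -m inch '0.03 0.005 0 0 0 0; 0.03 0.005 0 0 0 0; 0 0 0 0 0 0' | grep -E 'eef|force';python3 -c "
from w import *
st()
p=arm.grab_frame('scene'); save(p,'s7.png',(270,220,390,310),6.6)"
```

```text
eef_pos: [0.5328, 0.0301, 0.0502]
force: [-5.6, 0.3, 5.3]
t 20.43 tcp mm [532.7612  30.0778  50.1661] holder mm [-36.3245   0.1566  50.1661] F [-5.6165  0.339   5.2801] w 0.01225126458499314 x [-0.0008 -0.0002 -1.    ] jaw deg 99.6239691097163
```

View pics/s7.png

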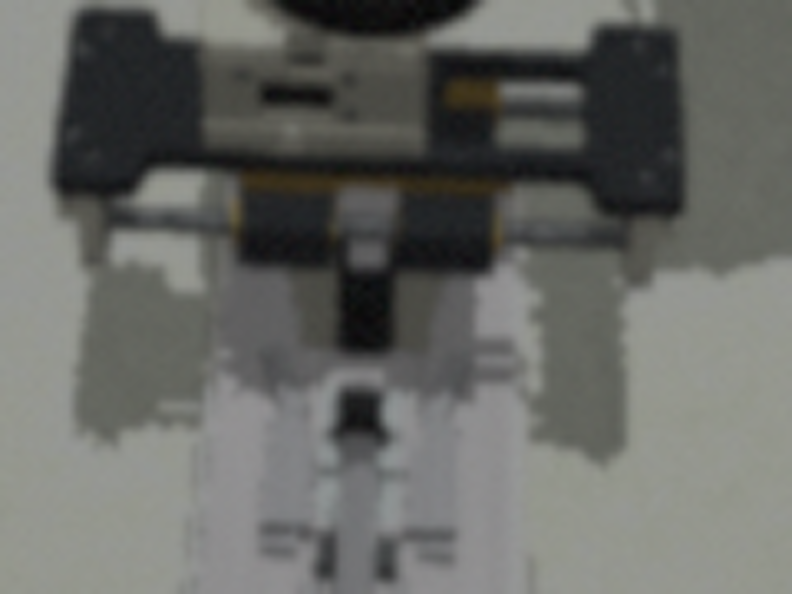

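The carrier is between the rails and going under the lips, with the raised knob at (358,412) clear of it. No stop contact yet, so I continue in 1 mm steps.

```bash
for i in 1; do python3 -m inch '0.03 0.005 0 0 0 0; 0.03 0.005 0 0 0 0; 0 0 0 0 0 0' | grep -E 'eef|force'; done
```

```text
eef_pos: [0.5345, 0.0304, 0.0501]
force: [-5.5, 0.8, 6.1]
```

```bash
for i in 1; do python3 -m inch '0.03 0.005 0 0 0 0; 0.03 0.005 0 0 0 0; 0 0 0 0 0 0' | grep -E 'eef|force'; done
```

```text
eef_pos: [0.5363, 0.0307, 0.0501]
force: [-4.6, 0.7, 5.0]
```

```bash
python3 -m inch '0.03 0.005 0 0 0 0; 0.03 0.005 0 0 0 0; 0 0 0 0 0 0' | grep -E 'eef|force'
```

```text
eef_pos: [0.5381, 0.031, 0.0502]
force: [-4.9, 0.0, 5.7]
```

```bash
python3 -m inch '0.03 0.005 0 0 0 0; 0 0 0 0 0 0' | grep -E 'eef|force'
```

```text
eef_pos: [0.539, 0.0311, 0.0502]
force: [-5.2, -0.8, 7.0]
```

```bash
python3 -m inch '0.03 0.005 0 0 0 0; 0 0 0 0 0 0' | grep -E 'eef|force'
```

```text
eef_pos: [0.5392, 0.0311, 0.0501]
force: [-6.4, 0.0, 8.1]
```

```bash
python3 -m inch '0.03 0.005 0 0 0 0; 0 0 0 0 0 0' | grep -E 'eef|force'
```

```text
eef_pos: [0.5393, 0.0312, 0.0501]
force: [-9.5, 1.6, 11.1]
```

```bash
python3 -m inch '0.03 0.005 0 0 0 0; 0 0 0 0 0 0' | grep -E 'eef|force'
```

```text
eef_pos: [0.5396, 0.0312, 0.0498]
force: [-11.2, 2.6, 10.7]
```

The TCP has stalled and the force along the bed rose from about 5 N (friction) to 11 N, so the stop is met with about 6 N at front x ≈ 50 mm. I'll ease back the command, release and lift.

```bash
python3 -m inch '-0.03 -0.005 0 0 0 0; -0.03 -0.005 0 0 0 0; 0 0 0 0 0 0' | grep -E 'eef|force'; python3 -m inch '0 0 0 0 0 0; 0 0 0 0 0 0; 0 0 0 0 0 0; 0 0 0 0 0 0; 0 0 0.3 0 0 0; 0 0 0.7 0 0 0; 0 0 0.9 0 0 0; 0 0 0.9 0 0 0; 0 0 0.9 0 0 0; 0 0 0.9 0 0 0; 0 0 0.5 0 0 0; 0 0 0 0 0 0' 0.4 20| grep -E 'eef|force|wid'; python3 - <<'E'
from w import *
s,R=st(); print('to go',(h2w(.0637,.0006,.112)-s['eef_pos'])/.03)
p=arm.grab_frame('scene'); save(p,'s8.png',(270,220,390,310),6.6)
for r in arm.place_of(p,'carrier_front')+arm.place_of(p,'carrier_tab'): print(r['confidence'],w2h(pt(p,r['position'])))
E
```

```text
eef_pos: [0.5396, 0.0312, 0.0498]
force: [-6.0, 0.6, 3.5]
eef_pos: [0.5409, 0.0316, 0.2042]
force: [-0.2, 0.6, -0.0]
width: 0.035
t 24.48 tcp mm [540.9189  31.5782 204.2234] holder mm [-28.0308   0.2712 204.2234] F [-0.1947  0.6425 -0.0338] w 0.03495463916223928 x [ 0.0022  0.0009 -1.    ] jaw deg 99.6334819123388
to go [ 3.0128  0.5223 -3.0741]
0.93 [-0.2782  0.212   0.0072]
0.86 [-0.2072  0.3787  0.0022]
0.75 [0.0794 0.0022 0.0782]
0.73 [-0.0805  0.3177  0.0016]
0.94 [-0.1375  0.3706  0.0239]
0.92 [-0.297   0.3361  0.0376]
0.83 [-0.1766  0.1737  0.034 ]
0.81 [-0.0241 -0.0034  0.0681]
```

View pics/s8.png

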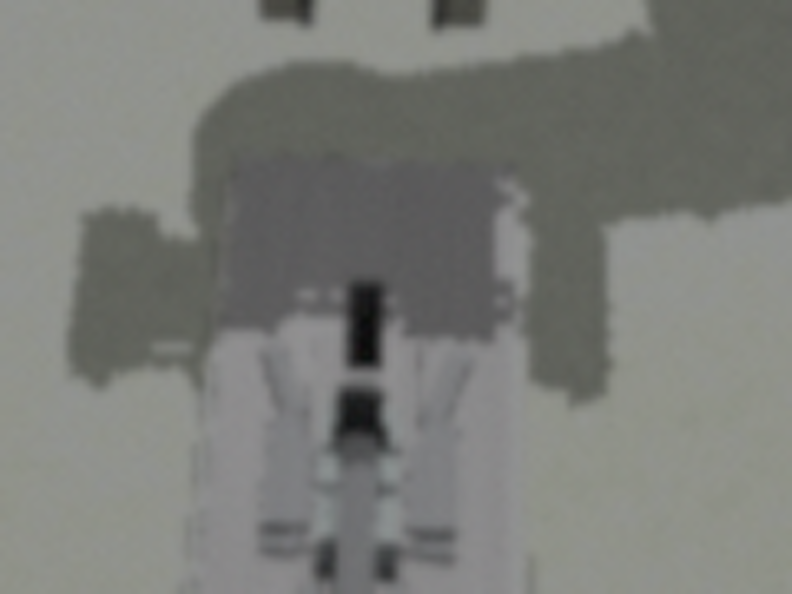

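The tab at (365,325) stands in line, with the carrier under the lips between the rails. Next I move to the raised knob and grip it again.

```bash
python3 -m inch '0.5 0.09 0 0 0 0; 0.6 0.1 0 0 0 0; 0.6 0.1 0 0 0 0; 0.6 0.1 0 0 0 0; 0.5 0.09 0 0 0 0; 0.22 0.04 -0.4 0 0 0; 0 0 -0.7 0 0 0; 0 0 -0.8 0 0 0; 0 0 -0.7 0 0 0; 0 0 -0.45 0 0 0; 0 0 0 0 0 0' | grep -E 'eef|force|wid'; python3 -m inch '0 0 0 0 0 0; 0 0 0 0 0 0; 0 0 0 0 0 0; 0 0 0 0 0 0; 0 0 0 0 0 0' 0 20| grep -E 'eef|force|wid'; python3 - <<'E'
from w import *
s,R=st(); g=w2h(s['eef_pos'])*1e3
r,a0=np.hypot(70,16),np.arctan2(16,70)
th=np.linspace(1.03,0.0,13);x=-r*np.cos(a0+th);z=r*np.sin(a0+th)
print('start knob holder',87+x[0],58+z[0],'end',87+x[-1],58+z[-1])
for t,dx,dz in zip(th[1:],np.diff(x),np.diff(z)): print('%.2f  %.3f %.3f %.3f'%(t,dx*np.cos(YAW)/30,dx*np.sin(YAW)/30,dz/30))
E
```

```text
eef_pos: [0.6303, 0.0467, 0.1103]
force: [0.2, -0.9, 0.2]
width: 0.035
eef_pos: [0.6314, 0.0474, 0.1125]
force: [-2.0, 3.5, 6.0]
width: 0.0138
t 26.62 tcp mm [631.4303  47.3675 112.4519] holder mm [ 63.8465   0.6968 112.4519] F [-2.0407  3.5053  6.0429] w 0.013809522753298397 x [ 0.0012  0.0005 -1.    ] jaw deg 99.65300489952538
start knob holder 64.67946467912078 126.24803076272153 end 17.000000000000014 74.0
0.94  -0.190 -0.032 -0.072
0.86  -0.183 -0.031 -0.088
0.77  -0.175 -0.030 -0.104
0.69  -0.165 -0.028 -0.119
0.60  -0.155 -0.026 -0.133
0.52  -0.143 -0.024 -0.146
0.43  -0.130 -0.022 -0.158
0.34  -0.116 -0.020 -0.168
0.26  -0.102 -0.017 -0.178
0.17  -0.086 -0.015 -0.186
0.09  -0.070 -0.012 -0.193
0.00  -0.054 -0.009 -0.198
```

```bash
python3 -m inch '-0.19 -0.03 -0.07 0 0 0; -0.18 -0.03 -0.09 0 0 0; -0.18 -0.03 -0.1 0 0 0; -0.16 -0.03 -0.12 0 0 0; -0.16 -0.03 -0.13 0 0 0; -0.14 -0.02 -0.15 0 0 0; -0.13 -0.02 -0.16 0 0 0; -0.12 -0.02 -0.17 0 0 0; -0.1 -0.02 -0.18 0 0 0; -0.09 -0.02 -0.19 0 0 0; 0 0 0 0 0 0'; python3 - <<'E'
from w import *
s,R=st(); g=w2h(s['eef_pos'])*1e3
for o in (13.4,14):print('angle', np.arctan2(g[2]+o-58,87-g[0])-.2247, np.hypot(g[2]+o-58,87-g[0]))
E
```

```text
t: 28.0
eef_pos: [0.5893, 0.0402, 0.0717]
ee_rot: [0.124, 1.567, 0.293]
force: [3.3, 3.9, 0.8]
width: 0.0135
t 28.0 tcp mm [589.3108  40.2168  71.6558] holder mm [21.1244  0.6927 71.6558] F [3.3172 3.9111 0.7561] w 0.013494507089670753 x [ 0.0037  0.0011 -1.    ] jaw deg 99.66766277217452
angle 0.16500526639250435 71.21524467467039
angle 0.17277369676854992 71.44534995215302
```

```bash
python3 -m inch '-0.04 -0.01 -0.1 0 0 0; -0.04 -0.01 -0.1 0 0 0; -0.02 0 -0.08 0 0 0; 0 0 0 0 0 0'|grep -E 'eef|force'
```

```text
eef_pos: [0.5861, 0.0397, 0.0633]
force: [2.8, 3.6, 5.0]
```

```bash
python3 -m inch '-0.01 0 -0.05 0 0 0; 0 0 0 0 0 0'|grep -E 'eef|force'
```

```text
eef_pos: [0.5857, 0.0396, 0.062]
force: [2.5, 4.2, 6.5]
```

```bash
python3 -m inch '-0.01 0 -0.05 0 0 0; 0 0 0 0 0 0'|grep -E 'eef|force'; python3 - <<'E'
from w import *
s,R=st(); g=w2h(s['eef_pos'])*1e3
for o in (13.4,14):print('angle', np.arctan2(g[2]+o-58,87-g[0])-.2247)
E
```

```text
eef_pos: [0.5854, 0.0395, 0.0605]
force: [2.8, 4.5, 7.3]
t 29.0 tcp mm [585.3828  39.5208  60.5427] holder mm [17.1353  0.6637 60.5427] F [2.8237 4.5379 7.2798] w 0.013582478169421605 x [ 0.0029  0.0008 -1.    ] jaw deg 99.66830264926688
angle -0.0003479137618155326
angle 0.007799690579714025
```

```bash
python3 -m inch '0.03 0.04 0.06 0 0 0; 0 0 0 0 0 0'|grep -E 'eef|force'
```

```text
eef_pos: [0.5855, 0.0397, 0.0613]
force: [4.5, -1.5, 0.6]
```

```bash
python3 -m inch '0 0 -0.05 0 0 0; 0 0 -0.03 0 0 0; 0 0 0 0 0 0'|grep -E 'eef|force'; python3 -m inch '-0.01 0 0.03 0 0 0; 0 0 0.03 0 0 0; 0 0 0 0 0 0'|grep -E 'eef|force'; python3 -m inch '0 0 0 0 0 0; 0 0 0 0 0 0; 0 0 0 0 0 0; 0 0 0 0 0 0; 0 0 0.4 0 0 0; 0 0 0.8 0 0 0; 0 0 0.9 0 0 0; 0 0 0.9 0 0 0; 0 0 0.9 0 0 0; -0.5 0 0.9 0 0 0; -0.9 0 0.5 0 0 0; -0.9 0 0 0 0 0' 0.5; python3 -m inch '-0.5 -0.9 0 0 0 0; 0 -0.9 0 0 0 0; 0 -0.9 0 0 0 0; 0 -0.9 0 0 0 0; 0 -0.9 0 0 0 0; 0 0 0 0 0 0'; python3 - <<'E'
from w import *
s,R=st()
for c in('scene','top'):
    q=arm.grab_frame(c); P=cloud(q); save(q,c+'9.png',*(((260,210,390,310),6) if c=='scene' else ((0,0,640,480),1)))
    X=np.cos(YAW)*(P[...,0]-O[0])+np.sin(YAW)*(P[...,1]-O[1]);Y=-np.sin(YAW)*(P[...,0]-O[0])+np.cos(YAW)*(P[...,1]-O[1]);Z=P[...,2]
    k=(abs(X-.017)<.012)&(abs(Y)<.01)&(Z>.07)&(Z<.12); print(c,'knob',k.sum(),Z[k].max(),X[k].mean(),np.median(Z[k&(Z>.077)]))
    k=(abs(X+.032)<.018)&(abs(Y)<.012)&(Z>.055)&(Z<.09); print('tab',k.sum(),X[k].mean(),Y[k].mean(),Z[k].max())
    for n in('rack','bottle','dish'): print(n,[pt(q,r['position']) for r in arm.place_of(q,n)[:1]])
E
```

```text
eef_pos: [0.5851, 0.0396, 0.0596]
force: [1.1, -0.5, 8.2]
eef_pos: [0.5852, 0.0397, 0.0604]
force: [7.2, -1.5, -2.0]
t: 31.5
eef_pos: [0.5155, 0.0402, 0.2219]
ee_rot: [0.178, 1.567, 0.346]
force: [0.0, 0.3, -0.6]
width: 0.044
t: 32.25
eef_pos: [0.5003, -0.0962, 0.2205]
ee_rot: [-0.172, 1.57, -0.006]
force: [0.0, 0.7, -0.0]
width: 0.0442
t 32.25 tcp mm [500.316  -96.2291 220.4919] holder mm [ -89.4418 -118.9429  220.4919] F [ 0.0116  0.6674 -0.0346] w 0.04415319239177709 x [ 0.0007 -0.     -1.    ] jaw deg 99.51575595734029
scene knob 46 0.08547173162556232 0.02165094776425746 0.0814475029128936
tab 56 -0.02655970375409115 -0.0011608768524794689 0.07826804561687639
rack [array([ 0.5096, -0.2451,  0.0452])]
bottle [array([ 0.6712, -0.331 ,  0.0327])]
dish [array([0.6563, 0.3857, 0.0134])]Traceback (most recent call last):
  File "<stdin>", line 6, in <module>
    return umr_maximum(a, axis, None, out, keepdims, initial, where)
ValueError: zero-size array to reduction operation maximum which has no identity
```

View pics/scene9.png

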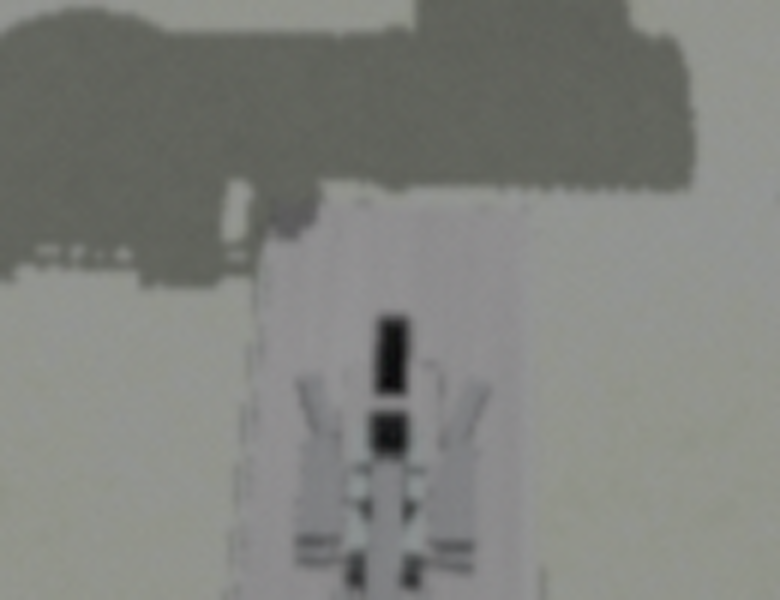

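The clip is down: the knob at (390,433) reads a top height of 81.4 mm, against 81.7 mm when it was level at the start. The tab at (393,355) is still in line with the carrier under the lips. Bystanders read the same as before, so I hand in.

```bash
python3 -c "
from station import arm
print(arm.job_done())"
```

```text
the job is handed in; nothing more can be done
None
```

The job is done and handed in at about 32 s of the 72 s allowed. I raised the clip to about 1.03 rad and set the silver carrier from the mat flat on the bed. I then slid it under the lips to the end stop, lowered and pressed the clip by its knob, and let go.

- **Stop contact:** The carrier stalled with its front edge at about holder x = 50 mm. Total force along the bed was about 11 N, of which about 5 N was sliding drag, so roughly 6 N was on the stop.
- **Clip:** The joint is at about 0.0 by the arm's position, which should mean 4 to 5 N on the carrier. The knob's top reads 81.4 mm, against 81.7 mm at the start when the clip was level. I had no direct measure of the foot's force; the press at the knob peaked at about 8 N including hinge friction.
- **Carrier:** In the last picture it is still between the rails, under the lips, with its tab in line. That camera put the tab about 3 mm further forward than the arm did, a bias it had already shown when the carrier lay on the mat.
- **Bystanders:** The rack, bottle and dish read within about 5 mm of their first positions, which is within the networks' scatter.
- **Failed check:** The last top-camera check failed with an error because it found no knob points there, so the final state is confirmed by the scene camera only.

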